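# Sweep the clay shards off the ware board into the scrap tray

### The job

Sweep the three broken clay shards along the ware board with the closed fingers and over its open end into the scrap tray, the plain undivided one, so that all three lie in it. Only push them: do not lift or flick them. Leave the small cup on the board and the wooden rib in the divided tray where they are.

Things in the scene. Friction and masses are not known exactly. Their poses are not given: they have to be found in the camera images.
- board: Pale plaster ware board, fixed, top surface 40 mm above the table. 340 mm long along its own y, 290 mm wide between two wooden edge strips along its long sides (at x = -145 and +145 mm, standing 14 mm above the top, 10 mm thick). Both ends (y = -170 and +170 mm) are open, without any strip. Origin on the table under its centre, z up. It may stand turned up to 12 degrees.
- scrap_tray: The scrap tray: plain open wooden tray without dividers, empty, fixed, 310 mm (its x, as wide as the board with its strips) by 120 mm (its y) by 30 mm high, walls and floor 5 mm thick. It stands against one open end of the board (1 mm gap), either end, with its axes parallel to the board's; its rim is 10 mm lower than the board's top. Origin on the table under its centre, z up.
- tool_tray: The tool tray, against the other end of the board: same size and wood, but with two divider walls along its y that make three compartments; a wooden rib lies in the middle one. Fixed. Origin on the table under its centre, z up.
- shard1: Broken piece of fired clay, flat, irregular with four to six corners, about 35 x 30 mm across and 14 mm thick, 18 to 35 g, loose, lying flat on the board. Origin at its centre, half-way up (7 mm above what it lies on); z up at the start.
- shard2: Broken piece of fired clay, flat, irregular with four to six corners, about 37 x 30 mm across and 14 mm thick, 18 to 35 g, loose, lying flat on the board. Origin at its centre, half-way up (7 mm above what it lies on); z up at the start.
- shard3: Broken piece of fired clay, flat, irregular with four to six corners, about 36 x 32 mm across and 14 mm thick, 18 to 35 g, loose, lying flat on the board. Origin at its centre, half-way up (7 mm above what it lies on); z up at the start.
- cup: Small round cup of the same fired clay, 50 mm across, 36 mm high, 120 g, loose, upright on the board beside the shards; to be left alone. Origin at the centre of its underside. The three shards and the cup stand in four lanes, 72 mm apart across the board's x (about -108, -36, +36 and +108 mm), any one in any lane, each up to 75 mm either side of the middle along y.
- rib: Flat dark wooden rib (shaping tool), 55 x 75 x 12 mm, loose in the middle of the tool tray; to be left alone. Origin at the centre of its underside.
Not all that is in view belongs to the job. Leave any green look-alike of the shard3 alone. Leave any yellow look-alike of the shard2 alone.

How it is judged:
By the outcome, as a careful person would: the job done as asked, in the order asked, and still so for the second after the job is handed in, with the robot touching nothing.
It also fails if it takes over 72 s, if anything falls off the work surface, if the arm or the gripper's body presses on something with over 40 N, if the wrist force passes 120 N, or if a joint passes its speed limit or range.

### The arm

A 6-joint arm with a two-finger parallel gripper is mounted at the origin on the work surface. World frame = base frame: x ahead of the robot, y to its left, z up, the work surface at z = 0. Lengths are in m, angles in rad, forces in N, time in s.
With the tool pointing down it reaches from about 0.325 to 0.85 m from the base axis. Payload 4.4 kg.
Tool frame: the origin (TCP) lies at the very end of the fingers, on their centre line; the grasp point (between the pads) lies env.grip_point_offset behind it (env.grip_point_offset is the distance from the TCP to the grasp point, in m); y points along the fingers, x is the direction in which the jaws open and shut, and the axes are right-handed (so a half turn about y gives the same grasp; the last joint's range is limited). The gripper opens to 94 mm and grips with 3 to 60 N. Pads are 16 mm wide; open, the fingers measure 119 mm over their backs; the gripper's body (75 mm by 177 mm) begins 78 mm behind the grasp point.
Start: joints at [1.149, 0.207, 1.542, -0, 1.393, -0.15], TCP at [0.154, 0.554, 0.205] pointing down, gripper open.
Joint ranges: [-2.73, 2.73], [-0.86, 2.22], [0.23, 2.46], [-1.11, 4.25], [0.08, 2.63], [-2.82, 2.82]. Speed limits (rad/s): [2.79, 2.79, 3.14, 3.14, 3.14, 3.14].

### API

Orientations are given as a unit quaternion [x, y, z, w].
In Python, from bench import status, eyes, order, env gives the robot as it stands.
- The arm moves only by the shell command python3 -m inch 'ROWS' [FORCE]. ROWS is text: rows parted by semicolons, each of 5 numbers parted by spaces: the shift along the world's x, y, z in units of 50 mm (1.0 is 50 mm), then the turn about the world's z in units of 5 degrees (1.0 is 5 degrees), then the closure, from 0 (fully open) to 1 (shut). A call has exactly 10 rows; each row shifts and turns the pose as measured when the row begins; what a row does not reach is not made up. A row lasts 1/10 s, in which the tool goes at most 50 mm and 8.59 degrees, less where a joint would pass 70% of its speed; a pose out of reach is approached as far as the arm can. A call is refused whole if a number of a shift passes 1 or a number of a turn 1, either way. A call with a gripper value outside its range is refused whole. The fingers move at their own pace and stop on an object; FORCE is the grip in N (left out, the last holds). Time passes only in rows, so rows that do not move let the fingers close, or fill a call up. It gives the time, the measured TCP pose, the force and the opening at its end, in the units of the state.
- status.get_obs(): the state, without advancing time (a new reading comes with each control period).
- eyes.snapshot(name): name is "scene" or "side" or "wrist"; returns a dict with "frame" (384x512x3 uint8, red, green, blue), "range_z" (384x512 float32, m along the optical axis (not along the pixel's ray), 0 where there is no reading), "fov_y" (degrees; the focal length in pixels is half the picture's height over the tangent of half this angle, whatever the lens; pixels are square), "cx", "cy" (the principal point, pixels), "eye" and "orientation" of the camera in the world. Camera axes: x right, y down, z forward; pixel columns grow to the right and rows downward; lengths in m; the calibration is good to about 2 mm. The wrist camera is an equidistant fisheye: a pixel r from the principal point sees the ray r / f radians off the axis. A picture is of the moment at which its call begins.
- order.close_job(): hands the job in, once; it reports no verdict.
The state is a dict: "clock": time; "q": joint angles; "dq": joint speeds; "tau": joint torques, N m; "ee_pos": TCP position; "eef_rot": TCP orientation; "contact_force": force on the tool from outside, world axes, zero at the start; "ft_torque": the same for the moment, N m; "finger_gap": finger opening in m.
Only numpy, scipy, OpenCV 4.12 (cv2) and the standard library are available. Lean on these libraries where they do the work, as an engineer would, in place of code of your own. Each camera call takes 0.05 s, during which the arm holds its last target.

## Working session

There is one attempt and no reset: what is moved stays moved. The work goes in short steps, Python scripts to look and compute and a shell command to move; the robot and the scene stay as the last step left them, time stands still between calls to the robot, and variables do not carry over. Pictures are saved under pics/ and viewed, and the job is handed in when it is done.

```bash
ls; mkdir -p pics; cat > h.py <<'E'
import numpy as np, cv2
from bench import status, eyes, order, env
from scipy.spatial.transform import Rotation as R
def ray(s,u,v):
    f=s["frame"].shape[0]/2/np.tan(np.radians(s["fov_y"])/2)
    d=np.array([(u-s["cx"])/f,(v-s["cy"])/f,1.0])
    return R.from_quat(s["orientation"]).apply(d)
def onz(s,u,v,z):
    d=ray(s,u,v);e=np.array(s["eye"]);return e+d*(z-e[2])/d[2]
def save(s,n):
    cv2.imwrite("pics/"+n,s["frame"][:,:,::-1])
E
python3 - <<'E'
from h import *
import pickle
for n in("scene","side"):
    s=eyes.snapshot(n);save(s,n+"0.png");pickle.dump(s,open(n+"0.pkl","wb"));print(n,s["eye"],s["orientation"],s["fov_y"])
o=status.get_obs();print(o["clock"],o["ee_pos"],o["eef_rot"],o["finger_gap"],env.grip_point_offset)
E
```

```text
pics
scene [ 1.24700154 -0.08833438  0.68526559] [ 0.67992229  0.59123342 -0.27663015 -0.33410249] 45.3708830777819
side [ 0.25339722 -0.40690063  0.62080737] [ 0.90565005 -0.24076724  0.08358469 -0.33888453] 54.15612303108152
0.1 [0.15351108 0.55337995 0.20440367] [ 0.56325482  0.4273025  -0.42857673 -0.56256428] 0.0939413692367185 0.0188
```

View pics/scene0.png

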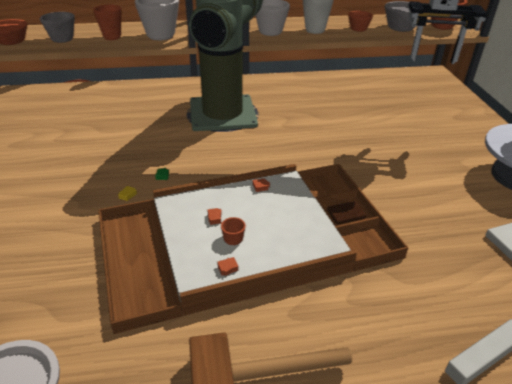

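View pics/side0.png

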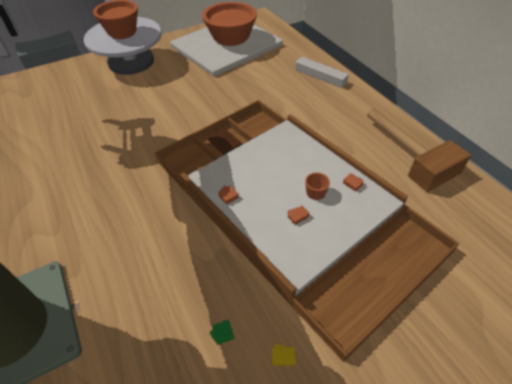

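The scene view shows the board's plain tray on the left (about px 138,260), the divided tray with the rib on the right (342,207). There are three shards on the board at (261,185), (214,216), (228,266) and the cup at (233,231). Green (162,174) and yellow (127,193) look-alikes lie on the table. In the side view the shards are at (229,194), (298,214), (354,182), the cup at (317,186).

```bash
python3 - <<'E'
from h import *
import pickle
for n in("scene","side"):
    s=pickle.load(open(n+"0.pkl","rb"));im=s["frame"];hsv=cv2.cvtColor(im,cv2.COLOR_RGB2HSV)
    w=((hsv[...,1]<45)&(hsv[...,2]>150)).astype(np.uint8)
    nn,l,st,c=cv2.connectedComponentsWithStats(w)
    # component near board middle
    p=(270,220) if n=="scene" else (260,200)
    k=l[p[1],p[0]];m=(l==k).astype(np.uint8)
    cs,_=cv2.findContours(m,cv2.RETR_EXTERNAL,cv2.CHAIN_APPROX_NONE)
    cc=max(cs,key=cv2.contourArea);hull=cv2.convexHull(cc)
    ap=cv2.approxPolyDP(hull,6,True)[:,0]
    print(n,"board px",ap.tolist());print(np.round([onz(s,*q,.04) for q in ap],4)[:,:2].tolist())
    red=(((hsv[...,0]<12)|(hsv[...,0]>174))&(hsv[...,1]>140)&(hsv[...,2]>70)).astype(np.uint8)
    hm=np.zeros_like(m);cv2.fillPoly(hm,[cv2.dilate(hm,None)*0 is None or hull],1);hm=cv2.dilate(hm,np.ones((15,15)))
    red&=hm
    nn,l,st,c=cv2.connectedComponentsWithStats(red)
    for i in range(1,nn):
        if st[i,4]>40:
            ys,xs=np.where(l==i);
            f=192/np.tan(np.radians(s["fov_y"])/2);z=s["range_z"][ys,xs]
            P=np.stack([(xs-s["cx"])/f*z,(ys-s["cy"])/f*z,z],1);P=R.from_quat(s["orientation"]).apply(P)+s["eye"]
            t=P[P[:,2]>np.percentile(P[:,2],90)-.004]
            print(st[i].tolist(),c[i].round(),"top",t.mean(0).round(4),"zmax",P[:,2].max().round(3),"ext",t.min(0)[:2].round(3),t.max(0)[:2].round(3))
s=pickle.load(open("side0.pkl","rb"))
cv2.imwrite("pics/crop.png",cv2.resize(s["frame"][90:360,150:470,::-1],None,fx=2,fy=2,interpolation=2))
E
```

```text
scene board px [[349, 249], [179, 291], [155, 199], [243, 186], [314, 198]]
[[0.6471, 0.1943], [0.7078, -0.1366], [0.4436, -0.1848], [0.4212, 0.0128], [0.484, 0.1643]]
[253, 180, 16, 11, 144] [260. 185.] top [0.4333 0.05   0.0533] zmax 0.057 ext [0.418 0.035] [0.447 0.069]
[208, 209, 13, 15, 157] [214. 216.] top [ 0.5261 -0.0606  0.0531] zmax 0.056 ext [ 0.508 -0.072] [ 0.544 -0.047]
[222, 218, 23, 27, 475] [233. 230.] top [ 0.5912 -0.0275  0.0739] zmax 0.078 ext [ 0.565 -0.05 ] [ 0.612 -0.006]
[218, 258, 19, 17, 230] [227. 266.] top [ 0.6688 -0.0477  0.0533] zmax 0.056 ext [ 0.652 -0.064] [ 0.684 -0.031]
side board px [[285, 121], [401, 202], [299, 288], [230, 207], [228, 154]]
[[0.6546, 0.1948], [0.7191, -0.1342], [0.4436, -0.1872], [0.4206, 0.024], [0.4838, 0.1609]]
[306, 174, 23, 25, 439] [317. 185.] top [ 0.5794 -0.039   0.0801] zmax 0.621 ext [ 0.253 -0.407] [ 0.608 -0.01 ]
[345, 175, 17, 15, 164] [353. 182.] top [ 0.6629 -0.0521  0.0546] zmax 0.057 ext [ 0.651 -0.069] [ 0.677 -0.035]
[222, 187, 15, 16, 181] [228. 194.] top [0.4273 0.0431 0.0585] zmax 0.621 ext [ 0.253 -0.407] [0.442 0.064]
[289, 207, 19, 16, 206] [298. 214.] top [ 0.5195 -0.0654  0.0546] zmax 0.057 ext [ 0.503 -0.078] [ 0.537 -0.051]
```

View pics/crop.png

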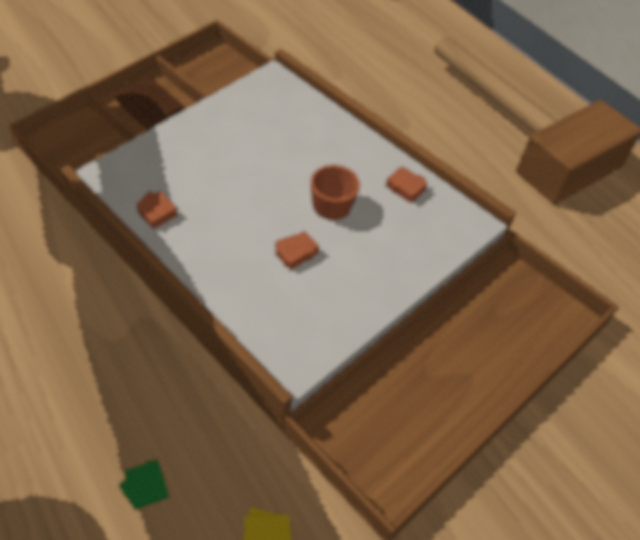

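```bash
cat >> h.py <<'E'
a=np.radians(10.5);C=np.array([.547,.006]);EX=np.array([np.cos(a),np.sin(a)]);EY=np.array([-np.sin(a),np.cos(a)])
def b2w(x,y):return C+x*EX+y*EY
def w2b(p):d=np.array(p[:2])-C;return np.array([d@EX,d@EY])
E
python3 - <<'E'
from h import *
o=status.get_obs();M=R.from_quat(o["eef_rot"]).as_matrix();print(M.round(3));p=o["ee_pos"]
print("toolx yaw",np.degrees(np.arctan2(M[1,0],M[0,0])))
for b in[(-.107,.115),(-.036,-.02),(.107,-.035)]:
    w=b2w(*b);e=b2w(b[0],-.19);print(b,w.round(4),((w-p[:2])/.05).round(2),"end",e.round(4))
for n in("A",(.431,.047)),("B",(.5225,-.063)),("cup",(.589,-.028)),("D",(.666,-.05)):print(n[0],w2b(n[1]).round(4))
print("EY*0.4:",-EY)
E
```

```text
[[ 0.267 -0.001 -0.964]
 [ 0.964 -0.002  0.267]
 [-0.002 -1.     0.   ]]
toolx yaw 74.48624734111331
(-0.107, 0.115) [0.4208 0.0996] [ 5.35 -9.08] end [ 0.4764 -0.2003]
(-0.036, -0.02) [ 0.5152 -0.0202] [  7.23 -11.47] end [ 0.5462 -0.1874]
(0.107, -0.035) [ 0.6586 -0.0089] [ 10.1  -11.25] end [ 0.6868 -0.1613]
A [-0.1066  0.0615]
B [-0.0367 -0.0634]
cup [ 0.0351 -0.0411]
D [ 0.1068 -0.0767]
EY*0.4: [ 0.18223553 -0.98325491]
```

```bash
python3 -m inch '0.5 -0.5 0 -1 1;0.5 -0.6 0 -1 1;0.5 -0.6 0 -1 1;0.5 -0.6 0 -1 1;0.5 -0.6 0 -1 1;0.5 -0.6 0 -1 1;0.5 -0.6 0 -1 1;0.5 -0.6 0 -1 1;0.3 -0.6 0 -1 1;0.2 -0.6 0 -1 1' 20
```

```text
clock: 1.1
ee_pos: [0.3805, 0.2472, 0.1993]
eef_rot: [0.693, 0.138, -0.144, -0.693]
contact_force: [0.8, 0.4, 0.9]
finger_gap: 0.0174
```

```bash
cat > st.py <<'E'
from h import *
import sys
o=status.get_obs();M=R.from_quat(o["eef_rot"]).as_matrix();p=o["ee_pos"]
print("t",o["clock"],"pos",p.round(4),"yaw",np.degrees(np.arctan2(M[1,0],M[0,0])).round(1),"board",w2b(p).round(4),"gap",round(o["finger_gap"],4),"F",np.round(o["contact_force"],1))
for i in range(1,len(sys.argv),2):
    w=b2w(float(sys.argv[i]),float(sys.argv[i+1]));print("to",w.round(4),((w-p[:2])/.05).round(2))
E
python3 st.py -.107 .115
```

```text
t 1.1 pos [0.3805 0.2472 0.1993] yaw 23.0 board [-0.1198  0.2675] gap 0.0174 F [0.8 0.4 0.9]
to [0.4208 0.0996] [ 0.81 -2.95]
```

```bash
python3 -m inch '0.1 -0.5 0 -1 1;0.2 -0.5 0 -1 1;0.2 -0.5 0 -0.5 1;0.2 -0.5 0 0 1;0.1 -0.5 0 0 1;0 -0.4 -0.4 0 1;0 0 -0.6 0 1;0 0 -0.6 0 1;0 0 -0.6 0 1;0 0 0 0 1' 20; python3 st.py -.107 .115
```

```text
clock: 2.1
ee_pos: [0.4208, 0.0905, 0.0844]
eef_rot: [0.705, 0.054, -0.061, -0.704]
contact_force: [-0.9, -0.3, -0.4]
finger_gap: 0.0003
t 2.1 pos [0.4208 0.0905 0.0844] yaw 9.3 board [-0.1087  0.106 ] gap 0.0003 F [-0.9 -0.3 -0.4]
to [0.4208 0.0996] [0.   0.18]
```

```bash
python3 -m inch '0 0.1 -0.2 0.25 1;0 0.1 -0.2 0 1;0 0 -0.2 0 1;0 0 -0.1 0 1;0 0 0 0 1;0 0 0 0 1;0 0 0 0 1;0 0 0 0 1;0 0 0 0 1;0 0 0 0 1' 20; python3 st.py -.107 -.1
python3 - <<'E'
from h import *
s=eyes.snapshot("side");cv2.imwrite("pics/s1.png",cv2.resize(s["frame"][90:360,150:470,::-1],None,fx=2,fy=2))
E
```

```text
clock: 3.1
ee_pos: [0.4255, 0.1021, 0.0518]
eef_rot: [0.705, 0.066, -0.066, -0.703]
contact_force: [0.9, -0.9, 0.2]
finger_gap: 0.0003
t 3.1 pos [0.4255 0.1021 0.0518] yaw 10.7 board [-0.1019  0.1167] gap 0.0003 F [ 0.9 -0.9  0.2]
to [ 0.46   -0.1118] [ 0.69 -4.28]
```

View pics/s1.png

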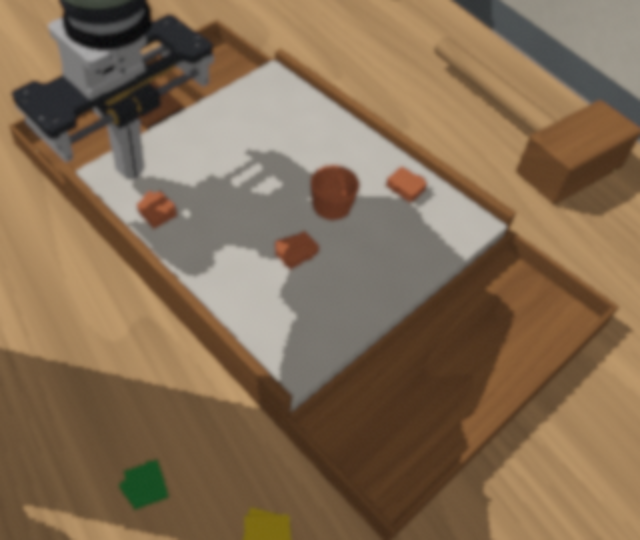

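The fingers stand closed behind the first shard (crop px 155,208) and clear of the rail. The cup and other shards are undisturbed.

```bash
python3 -m inch '-0.1 0 -0.1 0 1;0 0 -0.05 0 1;0.03 -0.2 0 0 1;0.05 -0.25 0 0 1;0.05 -0.25 0 0 1;0.05 -0.25 0 0 1;0.05 -0.25 0 0 1;0.05 -0.25 0 0 1;0.05 -0.25 0 0 1;0 0 0 0 1' 20; python3 st.py -.107 -.1
python3 - <<'E'
from h import *
s=eyes.snapshot("side");cv2.imwrite("pics/s2.png",cv2.resize(s["frame"][90:360,150:470,::-1],None,fx=2,fy=2))
E
```

```text
clock: 4.15
ee_pos: [0.4364, 0.0103, 0.0429]
eef_rot: [0.705, 0.066, -0.067, -0.703]
contact_force: [-0.3, -0.7, -0.1]
finger_gap: 0.0003
t 4.15 pos [0.4364 0.0103 0.0429] yaw 10.8 board [-0.108   0.0244] gap 0.0003 F [-0.3 -0.7 -0.1]
to [ 0.46   -0.1118] [ 0.47 -2.44]
```

View pics/s2.png

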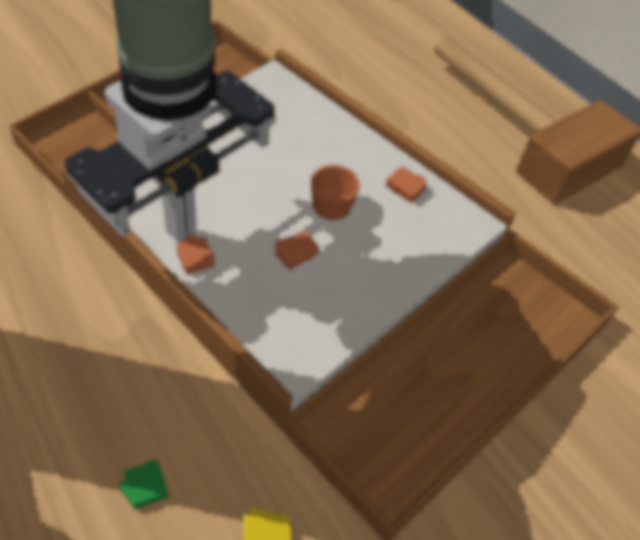

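Shard 1 (crop 196,254) is being pushed squarely and stays centred in front of the fingers.

```bash
python3 -m inch '0.03 -0.15 0.04 0 1;0.05 -0.25 0 0 1;0.05 -0.25 0 0 1;0.05 -0.25 0 0 1;0.05 -0.25 0 0 1;0.05 -0.25 0 0 1;0.05 -0.25 0 0 1;0.05 -0.25 0 0 1;0.05 -0.25 0 0 1;0 0 0 0 1' 20; python3 st.py -.107 -.17
python3 - <<'E'
from h import *
s=eyes.snapshot("side");cv2.imwrite("pics/s3.png",cv2.resize(s["frame"][90:360,150:470,::-1],None,fx=2,fy=2))
E
```

```text
clock: 5.2
ee_pos: [0.459, -0.1063, 0.0449]
eef_rot: [0.705, 0.066, -0.067, -0.703]
contact_force: [0.3, -0.7, -0.2]
finger_gap: 0.0004
t 5.2 pos [ 0.459  -0.1063  0.0449] yaw 10.8 board [-0.107  -0.0944] gap 0.0004 F [ 0.3 -0.7 -0.2]
to [ 0.4728 -0.1807] [ 0.28 -1.49]
```

View pics/s3.png

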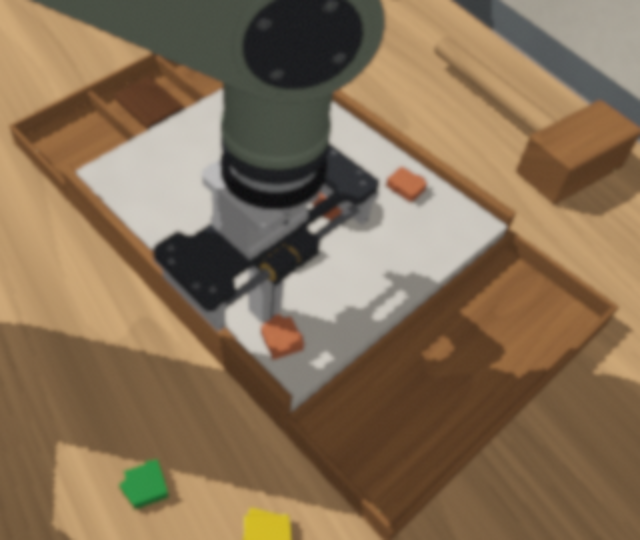

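```bash
python3 -m inch '0.03 -0.15 0 0 1;0.04 -0.2 0 0 1;0.04 -0.2 0 0 1;0.03 -0.15 0 0 1;0.03 -0.15 0 0 1;0.03 -0.15 0 0 1;0.03 -0.15 0 0 1;0.03 -0.15 0 0 1;0.03 -0.15 0 0 1;0.03 -0.15 0 0 1' 20; python3 st.py -.107 -.19
python3 - <<'E'
from h import *
s=eyes.snapshot("side");cv2.imwrite("pics/s4.png",cv2.resize(s["frame"][90:360,150:470,::-1],None,fx=2,fy=2))
E
```

```text
clock: 6.25
ee_pos: [0.475, -0.1906, 0.0442]
eef_rot: [0.704, 0.066, -0.069, -0.704]
contact_force: [-0.1, 0.1, 0.1]
finger_gap: 0.0003
t 6.25 pos [ 0.475  -0.1906  0.0442] yaw 11.0 board [-0.1066 -0.1802] gap 0.0003 F [-0.1  0.1  0.1]
to [ 0.4764 -0.2003] [ 0.03 -0.19]
```

View pics/s4.png

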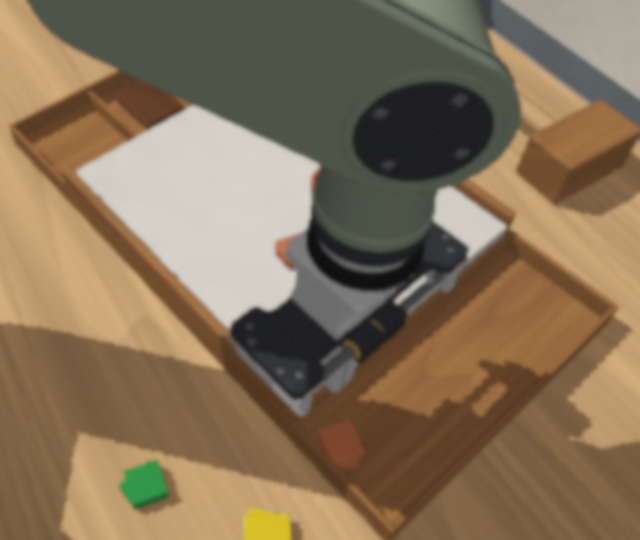

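Shard 1 lies in the scrap tray (crop 341,442). Next I lift and move behind the second shard.

```bash
python3 -m inch '0 0 0.3 0 1;0 0 0.5 0 1;0 0 0.5 0 1;0 0 0.4 0 1;0.1 0.5 0 0 1;0.15 0.6 0 0 1;0.15 0.6 0 0 1;0.15 0.6 0 0 1;0.15 0.6 0 0 1;0.1 0.5 0 0 1' 20; python3 st.py -.0365 -.015
```

```text
clock: 7.3
ee_pos: [0.5161, -0.0207, 0.1335]
eef_rot: [0.705, 0.064, -0.065, -0.703]
contact_force: [0.2, 0.7, -0.4]
finger_gap: -0.0001
t 7.3 pos [ 0.5161 -0.0207  0.1335] yaw 10.5 board [-0.0353 -0.0206] gap -0.0001 F [ 0.2  0.7 -0.4]
to [ 0.5138 -0.0154] [-0.04  0.11]
```

```bash
python3 -m inch '0 0.1 -0.2 0 1;0 0 -0.4 0 1;0 0 -0.4 0 1;0 0 -0.4 0 1;0 0 -0.2 0 1;0 0 0 0 1;0 0 0 0 1;0 0 0 0 1;0 0 0 0 1;0 0 0 0 1' 20; python3 st.py -.0365 -.015
python3 - <<'E'
from h import *
s=eyes.snapshot("side");cv2.imwrite("pics/s5.png",cv2.resize(s["frame"][90:360,150:470,::-1],None,fx=2,fy=2))
s=eyes.snapshot("scene");cv2.imwrite("pics/c5.png",cv2.resize(s["frame"][130:330,90:410,::-1],None,fx=2,fy=2))
E
```

```text
clock: 8.3
ee_pos: [0.517, -0.0158, 0.0514]
eef_rot: [0.706, 0.067, -0.066, -0.702]
contact_force: [0.0, -0.2, -0.7]
finger_gap: 0.0005
t 8.3 pos [ 0.517  -0.0158  0.0514] yaw 10.7 board [-0.0335 -0.016 ] gap 0.0005 F [ 0.  -0.2 -0.7]
to [ 0.5138 -0.0154] [-0.06  0.01]
```

View pics/s5.png

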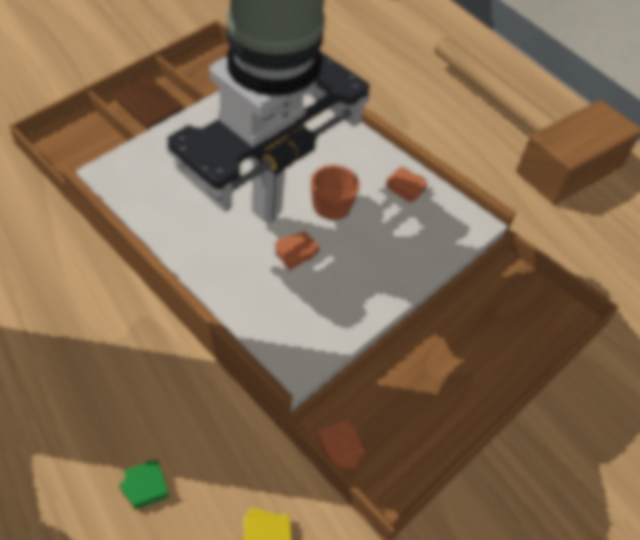

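View pics/c5.png

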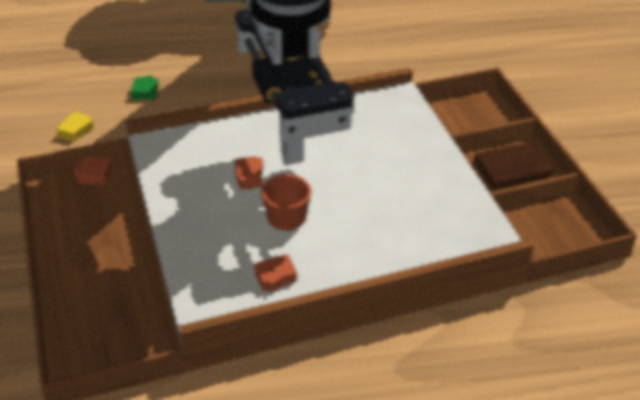

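Fingers are behind shard 2 (side crop 297,249; scene crop 249,171); cup and shard 3 unmoved, shard 1 in tray (92,171).

```bash
python3 -m inch '-0.06 0 -0.1 0 1;0 0 -0.03 0 1;0.03 -0.15 0 0 1;0.04 -0.2 0 0 1;0.04 -0.22 0 0 1;0.04 -0.22 0 0 1;0.04 -0.22 0 0 1;0.04 -0.22 0 0 1;0.04 -0.22 0 0 1;0 0 0 0 1' 20; python3 st.py -.0365 -.18
python3 - <<'E'
from h import *
s=eyes.snapshot("scene");cv2.imwrite("pics/c6.png",cv2.resize(s["frame"][130:330,90:410,::-1],None,fx=2,fy=2))
E
```

```text
clock: 9.4
ee_pos: [0.5289, -0.0963, 0.0449]
eef_rot: [0.706, 0.067, -0.065, -0.702]
contact_force: [-0.2, 0.4, -0.6]
finger_gap: 0.0001
t 9.4 pos [ 0.5289 -0.0963  0.0449] yaw 10.7 board [-0.0364 -0.0973] gap 0.0001 F [-0.2  0.4 -0.6]
to [ 0.5439 -0.1776] [ 0.3  -1.63]
```

View pics/c6.png

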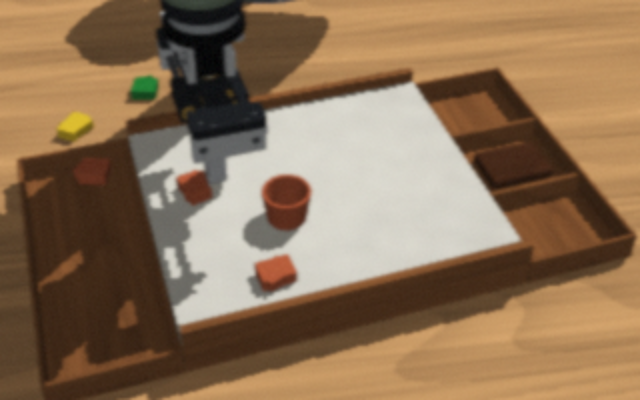

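```bash
python3 -m inch '0.03 -0.15 0 0 1;0.04 -0.18 0 0 1;0.04 -0.18 0 0 1;0.03 -0.15 0 0 1;0.03 -0.15 0 0 1;0.03 -0.15 0 0 1;0.03 -0.15 0 0 1;0.03 -0.15 0 0 1;0.03 -0.15 0 0 1;0.03 -0.15 0 0 1' 20; python3 st.py -.0365 -.18
python3 - <<'E'
from h import *
s=eyes.snapshot("scene");cv2.imwrite("pics/c7.png",cv2.resize(s["frame"][130:330,90:410,::-1],None,fx=2,fy=2))
E
```

```text
clock: 10.45
ee_pos: [0.5454, -0.1787, 0.0445]
eef_rot: [0.706, 0.067, -0.066, -0.702]
contact_force: [0.2, -0.5, -0.6]
finger_gap: 0.0004
t 10.45 pos [ 0.5454 -0.1787  0.0445] yaw 10.8 board [-0.0352 -0.1813] gap 0.0004 F [ 0.2 -0.5 -0.6]
to [ 0.5439 -0.1776] [-0.03  0.02]
```

View pics/c7.png

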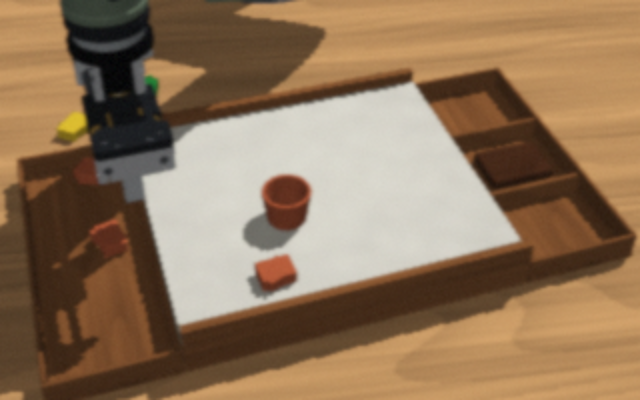

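Shard 2 is in the tray (108,238); the cup stands in place.

```bash
python3 -m inch '0 0 0.3 0 1;0 0 0.5 0 1;0 0 0.5 0 1;0.2 0 0.4 0 1;0.4 0.5 0 0 1;0.4 0.6 0 0 1;0.4 0.6 0 0 1;0.4 0.6 0 0 1;0.3 0.6 0 0 1;0.15 0.6 0 0 1' 20; python3 st.py .107 -.03
```

```text
clock: 11.5
ee_pos: [0.6628, -0.0023, 0.1459]
eef_rot: [0.707, 0.068, -0.06, -0.701]
contact_force: [0.1, 1.0, 0.4]
finger_gap: 0.0002
t 11.5 pos [ 0.6628 -0.0023  0.1459] yaw 10.4 board [ 0.1123 -0.0292] gap 0.0002 F [0.1 1.  0.4]
to [ 0.6577 -0.004 ] [-0.1  -0.03]
```

```bash
python3 -m inch '-0.1 0 -0.3 0 1;0 0 -0.4 0 1;0 0 -0.4 0 1;0 0 -0.4 0 1;0 0 -0.3 0 1;0 0 0 0 1;0 0 0 0 1;0 0 0 0 1;0 0 0 0 1;0 0 0 0 1' 20; python3 st.py .107 -.03
python3 - <<'E'
from h import *
s=eyes.snapshot("side");cv2.imwrite("pics/s8.png",cv2.resize(s["frame"][90:360,150:470,::-1],None,fx=2,fy=2))
E
```

```text
clock: 12.5
ee_pos: [0.6593, 0.0008, 0.061]
eef_rot: [0.708, 0.074, -0.059, -0.7]
contact_force: [0.3, 0.0, -0.5]
finger_gap: 0.0007
t 12.5 pos [0.6593 0.0008 0.061 ] yaw 10.8 board [ 0.1095 -0.0256] gap 0.0007 F [ 0.3  0.  -0.5]
to [ 0.6577 -0.004 ] [-0.03 -0.1 ]
```

View pics/s8.png

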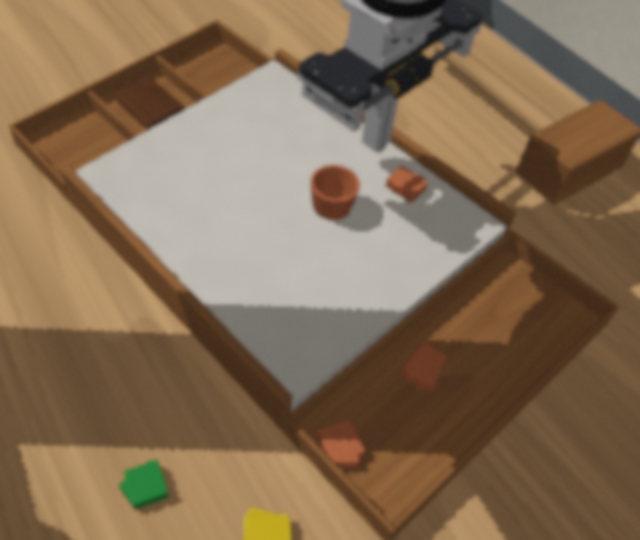

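Two shards are in the tray (crop 342,444 and 425,366). The fingers are behind shard 3 (406,184), clear of the cup (334,191).

```bash
python3 -m inch '-0.04 0 -0.2 0 1;0 0 -0.1 0 1;0 0 0 0 1;0.03 -0.15 0 0 1;0.04 -0.2 0 0 1;0.04 -0.22 0 0 1;0.04 -0.22 0 0 1;0.04 -0.22 0 0 1;0.04 -0.22 0 0 1;0 0 0 0 1' 20; python3 st.py .107 -.18
python3 - <<'E'
from h import *
s=eyes.snapshot("scene");cv2.imwrite("pics/c9.png",cv2.resize(s["frame"][130:330,90:410,::-1],None,fx=2,fy=2))
E
```

```text
clock: 13.55
ee_pos: [0.6705, -0.0678, 0.0457]
eef_rot: [0.709, 0.074, -0.058, -0.699]
contact_force: [-0.2, -0.2, -0.3]
finger_gap: 0.0005
t 13.55 pos [ 0.6705 -0.0678  0.0457] yaw 10.7 board [ 0.108  -0.0951] gap 0.0005 F [-0.2 -0.2 -0.3]
to [ 0.685  -0.1515] [ 0.29 -1.67]
```

View pics/c9.png

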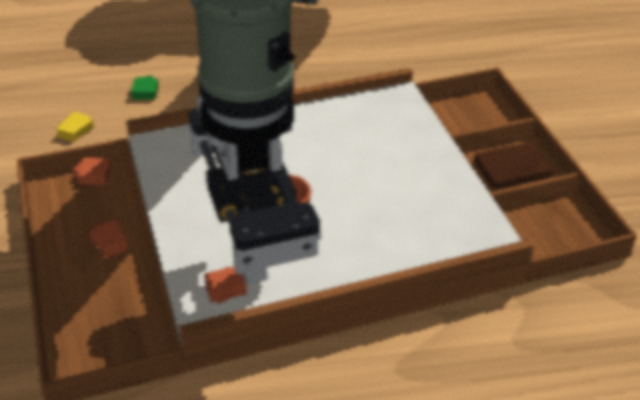

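Shard 3 (226,284) moves ahead of the fingers in its lane.

```bash
python3 -m inch '0.03 -0.15 0 0 1;0.04 -0.18 0 0 1;0.04 -0.18 0 0 1;0.03 -0.15 0 0 1;0.03 -0.15 0 0 1;0.03 -0.15 0 0 1;0.03 -0.15 0 0 1;0.03 -0.15 0 0 1;0.03 -0.15 0 0 1;0.03 -0.15 0 0 1' 20; python3 st.py .107 -.18
python3 - <<'E'
from h import *
s=eyes.snapshot("scene");cv2.imwrite("pics/c10.png",cv2.resize(s["frame"][130:330,90:410,::-1],None,fx=2,fy=2))
E
```

```text
clock: 14.6
ee_pos: [0.6874, -0.15, 0.0455]
eef_rot: [0.708, 0.075, -0.059, -0.7]
contact_force: [-1.6, 0.4, 0.2]
finger_gap: 0.0005
t 14.6 pos [ 0.6874 -0.15    0.0455] yaw 10.9 board [ 0.1096 -0.179 ] gap 0.0005 F [-1.6  0.4  0.2]
to [ 0.685  -0.1515] [-0.05 -0.03]
```

View pics/c10.png

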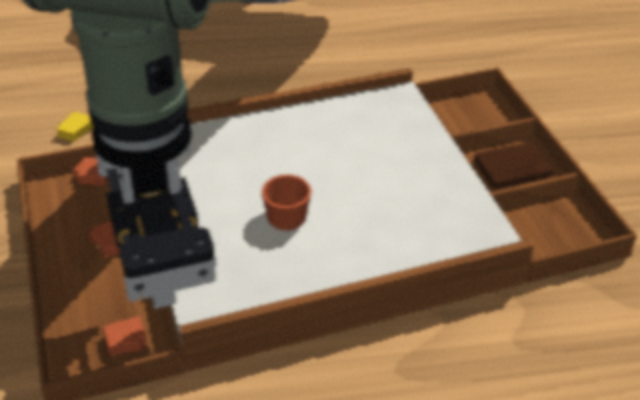

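Shard 3 is in the tray (125,336). I lift away and check.

```bash
python3 -m inch '0 0 0.3 0 1;0 0 0.5 0 1;0 0 0.5 0 1;0 0 0.5 0 1;0 0 0.5 0 1;0 0.4 0.4 0 1;0 0.6 0 0 1;0 0.6 0 0 1;0 0.6 0 0 1;0 0.4 0 0 1' 20
python3 -m inch '0 0.6 0.2 0 1;0 0.6 0.2 0 1;0 0.6 0 0 1;0 0.6 0 0 1;0 0 0 0 1;0 0 0 0 1;0 0 0 0 1;0 0 0 0 1;0 0 0 0 1;0 0 0 0 1' 20
python3 - <<'E'
from h import *
for n in("scene","side"):
    s=eyes.snapshot(n);x=s["frame"][130:330,90:410] if n=="scene" else s["frame"][90:360,150:470]
    cv2.imwrite("pics/f_%s.png"%n,cv2.resize(x[:,:,::-1],None,fx=2,fy=2))
    im=s["frame"];hsv=cv2.cvtColor(im,cv2.COLOR_RGB2HSV)
    red=(((hsv[...,0]<9)|(hsv[...,0]>174))&(hsv[...,1]>140)&(hsv[...,2]>60)).astype(np.uint8)
    nn,l,st,c=cv2.connectedComponentsWithStats(red)
    for i in range(1,nn):
        if st[i,4]>80:
            ys,xs=np.where(l==i);f=192/np.tan(np.radians(s["fov_y"])/2);z=s["range_z"][ys,xs];k=z>0
            P=np.stack([(xs-s["cx"])/f*z,(ys-s["cy"])/f*z,z],1)[k];P=R.from_quat(s["orientation"]).apply(P)+s["eye"]
            b=w2b(np.median(P,0))
            if abs(b[0])<.2 and abs(b[1])<.32: print(n,c[i].round(),st[i,4],"board",b.round(3),"z90",np.percentile(P[:,2],90).round(3))
E
```

```text
clock: 15.65
ee_pos: [0.6882, -0.0197, 0.1991]
eef_rot: [0.709, 0.077, -0.053, -0.699]
contact_force: [0.2, -0.2, -0.3]
finger_gap: 0.0007
clock: 16.65
ee_pos: [0.6879, 0.1067, 0.2304]
eef_rot: [0.709, 0.081, -0.051, -0.698]
contact_force: [0.8, -1.2, -1.3]
finger_gap: 0.0007
scene [136. 215.] 167 board [-0.122 -0.215] z90 0.019
scene [233. 230.] 445 board [ 0.026 -0.039] z90 0.074
scene [144. 249.] 191 board [-0.014 -0.212] z90 0.02
scene [152. 298.] 237 board [ 0.115 -0.217] z90 0.019
```

View pics/f_scene.png

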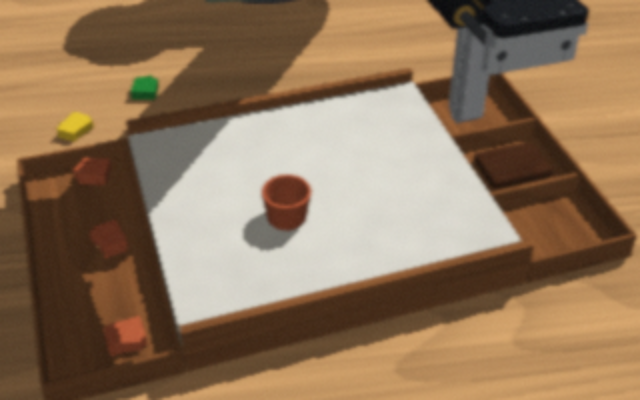

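View pics/f_side.png

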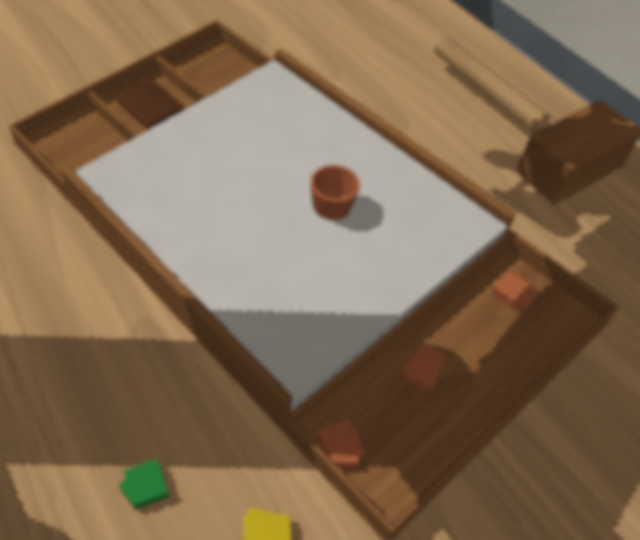

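All three shards lie flat in the scrap tray (tops at 19–20 mm, which is the 5 mm floor plus 14 mm). The cup is at its starting pixel (233,230), and the rib and look-alikes are unmoved.

```bash
python3 -c "
from bench import order
print(order.close_job())"
```

```text
the job is handed in; nothing more can be done
None
```

I swept the three clay shards one at a time, with the fingers closed, along the board and over its open end into the plain scrap tray. I then lifted clear and handed the job in at about 17 s.

- **Shards:** the scene-camera depth puts all three about 40 mm past the board's end. Their tops are at 19–20 mm, as expected for shards lying flat on the tray floor.
- **Left alone:** the cup is at the same pixel as at the start. The rib and the green and yellow look-alikes look unmoved in both views.
- **Forces:** the contact force read at the end of each move stayed under about 2 N. I did not see peaks within a move.
- **Not confirmed:** the side camera's numeric check of the final positions found no matches, probably because its colour mask was too strict in the shade. That view only confirms the result by eye.

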